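# Hold the kitchen scale's cover plate over its screw holes

### The arm

A 6-joint arm with a two-finger parallel gripper is mounted at the origin on a cart in front of the work surface, level with it; the furniture and walls round the work are solid. World frame = base frame: x ahead of the robot, y to its left, z up, the work surface at z = 0. Lengths are in m, angles in rad, forces in N, time in s.
With the tool pointing down it reaches from about 0.425 to 0.95 m from the base axis. Payload 3.5 kg.
Tool frame: the origin (TCP) lies at the very end of the fingers, on their centre line; the grasp point (between the pads) lies 19 mm behind it; z points along the fingers, y is the line along which they close (so a half turn about z gives the same grasp; the last joint's range is limited). The gripper opens to 85 mm and grips with 20 to 120 N. Pads are 22 mm wide; open, the fingers measure 114 mm over their backs; the gripper's body (76 mm by 85 mm) begins 54 mm behind the grasp point. The pads swing forward as they close: fully open they stand 13 mm farther back than shut.
Start: joints at [0.972, 0.286, 1.577, -0, 1.279, -0.15], TCP at [0.293, 0.608, 0.231] pointing down, gripper open.
Joint ranges: [-2.77, 2.77], [-0.9, 2.22], [0.21, 2.48], [-1.53, 4.67], [0.24, 2.81], [-2.84, 2.84]. Speed limits (rad/s): [2.79, 2.79, 3.14, 3.14, 3.14, 3.14].

### API

Orientations are given as a unit quaternion [x, y, z, w].
In Python, from plant import ctrl gives the robot as it stands.
- The arm moves only by the tool carry_out, never from a script. Its argument "deltas" is one flat list of numbers, 6 for each row, row after row: the shift along the tool's x, y, z in m, then the turn, a rotation vector about the tool's x, y, z in rad. A call has 1 to 5 rows; each row is the pose to reach, as a shift and turn from the pose commanded when the call began, along the tool's axes at that moment; what a row does not reach only later rows make up. A row lasts 1/8 s, in which the tool goes at most 62.5 mm and 10.7 degrees, less where a joint would pass 70% of its speed; a pose out of reach is approached as far as the arm can. A call with a gripper value outside its range is refused whole. "grip" is the opening in per cent of the stroke, from 0 (shut) to 100 (fully open), set as the call begins (left out, the last holds). The fingers move at their own pace and stop on an object; "grip_force" is the grip in N (left out, the last holds). Time passes only in rows, so rows that repeat a pose let the fingers close. It gives the time, the measured TCP pose, the force, the opening and the grip force at its end, in the units of the state.
- ctrl.get_state(): the state, without advancing time (a new reading comes with each control period).
- ctrl.read_camera(name): name is "scene" or "top" or "wrist"; returns (picture, depth): 384x512x3 uint8, red, green, blue; 384x512 float32, m along the optical axis (not along the pixel's ray), 0 where there is no reading.
- ctrl.camera_model(name): a dict with "intrinsics" (3x3 intrinsics, pixels), "extrinsics" (4x4, takes a point from world to camera coordinates); the wrist camera has in their place "hand_eye" (4x4, takes a point from camera to tool coordinates, whose origin is the TCP and whose axes are the flange's). Camera axes: x right, y down, z forward; pixel columns grow to the right and rows downward; lengths in m; the calibration is good to about 2 mm. The wrist camera is an equidistant fisheye: a pixel r from the principal point sees the ray r / f radians off the axis. A picture is of the moment at which its call begins: read the wrist's pose just before it. camera_model takes no time and is no camera call.
- ctrl.sign_off(): hands the job in; it is judged then, once.
Trained networks look in the newest picture that a camera, given by its name, has taken for a name from the list of things; names that differ only in an ending like _2 or _b are one class to them, and where a whole thing is asked for, a point or a joint stands for the part that bears it (a point fixed in the world has none). Each returns a list of dicts, best first, with "score" (0 to 1); they miss things now and then, are a little off and sometimes report something else, mostly with a low value. They report only what shows in the picture. A call takes as long as a camera call.
- ctrl.find_in(camera, query): "uv" ([column, row] in pixels, amid what is visible of it).
The state is a dict: "time": time; "qpos": joint angles; "dq": joint speeds; "joint_efforts": joint torques, N m; "eef_pos": TCP position; "tcp_rot": TCP orientation; "contact_force": force on the tool from outside, world axes, zero at the start; "wrist_torque": the same for the moment, N m; "opening": opening from 0.0 (shut) to 1.0 (fully open); "finger_force": force on a finger pad.
Only numpy, scipy, OpenCV 4.12 (cv2) and the standard library are available. Lean on these libraries where they do the work, as an engineer would, in place of code of your own. Each camera call takes 0.05 s, during which the arm holds its last target. There are 200 camera calls.

### The job

Put the kitchen scale together ready for its screws: lay the aluminium beam, centred, in the notches of the two supports inside the open base and let go of it; then pick up the steel cover plate and hold it level about a centimetre above the four screw bosses, not touching the base, turned and placed so that every threaded hole shows fully through its hole in the plate. Finish while still holding the plate there, so that someone can start the screws; leave the screwdriver, the cup and the spice jar where they are.

Things in the scene. Friction and masses are not known exactly. Their poses are not given: they have to be found in the camera images.
- scale_base: Open white plastic base of a kitchen scale, fixed, a tray 160 (x) x 120 (y) mm, floor 7 mm and wall tops 41 mm above the worktop. Origin: centre of its underside, z up. Corner bosses at x = +-67, y = +-47 mm, 18 mm wide, tops at z = 46 mm, each with a 5 mm threaded hole (drawn, not hollow). A dark display marks its -x end; beam and plate may go either way round.
- notch0 (a point): Middle of the notch floor of the grey support inside the base at x = -42 mm, z = 24 mm. Support: 10 mm thick (x), 44 mm wide (y); notch open upward, 22 mm wide in y, its cheeks 12 mm high (tops at z = 36 mm). The beam then lies along the base's x axis, underside at z = 24 mm, top at 38 mm.
- notch1 (a point): The same for the equal support at x = +42 mm.
- beam: Loose plain aluminium bar, 116 x 14 x 14 mm, about 80 g, lying flat on the worktop; origin at the centre of its underside, x along its length, z up. The same either way round.
- beam_center (a point): Centre of the beam, 7 mm above its underside.
- cover_plate: Loose flat steel plate, 160 (x) x 120 (y) x 5 mm, about 0.28 kg; origin at the centre of its underside, z up. Four 15 mm through holes at x = +-67, y = +-47 mm. In the middle of its top an upright spigot to lift it by, 44 mm long in x, 14 mm thick in y, z = 5 to 39 mm, with a low collar round its foot to z = 8 mm (drawn, not solid). The same after a half turn.
- screwdriver: Screwdriver lying on the worktop left of the work; leave it. Origin on its underside.
- espresso_cup: White espresso cup, 59 x 77 x 52 mm; leave it. Origin under its middle.
- spice_jar: Spice jar, 45 mm across and 106 mm tall, behind the work, in front of the canister rack; leave it. Origin under its middle.
- thread0 (a point): Mouth of the threaded hole at x = 67, y = 47 mm of the base, at the boss top (z = 46 mm).
- hole0 (a point): Centre of the plate's hole at x = 67, y = 47 mm of the plate, at its underside.
- thread2 (a point): Mouth of the threaded hole at x = -67, y = -47 mm of the base, at the boss top (z = 46 mm).
- hole2 (a point): Centre of the plate's hole at x = -67, y = -47 mm of the plate, at its underside.

How it is judged:
By the outcome, as a careful person would: the job done as asked, in the order asked, and still so for the second after the job is handed in, while the arm keeps its last pose, push and grip.
It also fails if it takes over 64 s, if anything falls off the work surface, if the arm or the gripper's body presses on something with over 40 N, if the wrist force passes 120 N, or if a joint passes its speed limit or range.

## Working session

There is one attempt and no reset: what is moved stays moved. The work goes in short steps, Python scripts to look and compute and a tool call to move; the robot and the scene stay as the last step left them, time stands still between calls to the robot, and variables do not carry over. Pictures are saved under pics/ and viewed, at most 10 in all, crops included, and the job is handed in when it is done.

Besides the shell and the picture viewer there is one more tool, called after "Emit:" by a JSON object that holds its "op" and its "data". carry_out: Moves the arm, as the interface text tells. Its arguments: {"type":"object","properties":{"deltas":{"type":"array"},"grip":{"type":"number"},"grip_force":{"type":"number"}},"required":["deltas"]}

```bash
ls; mkdir -p pics; cat > h.py <<'E'
import numpy as np, cv2
from plant import ctrl
from scipy.spatial.transform import Rotation as R
def world_pts(cam, pic_depth):
    m=ctrl.camera_model(cam);K=np.array(m["intrinsics"]);T=np.linalg.inv(np.array(m["extrinsics"]))
    h,w=pic_depth.shape;u,v=np.meshgrid(np.arange(w),np.arange(h))
    p=np.stack([(u-K[0,2])/K[0,0],(v-K[1,2])/K[1,1],np.ones_like(u)],-1)*pic_depth[...,None]
    return p@T[:3,:3].T+T[:3,3]
E
python3 - <<'E'
from h import *
s=ctrl.get_state(); print(s)
for c in ["top","scene"]:
    p,d=ctrl.read_camera(c); np.savez(f"{c}.npz",p=p,d=d); cv2.imwrite(f"pics/{c}0.png",p[...,::-1])
    m=ctrl.camera_model(c); print(c,m)
    W=world_pts(c,d)
    for q in ["scale_base","beam","cover_plate","screwdriver","espresso_cup","spice_jar"]:
        for r in ctrl.find_in(c,q)[:2]:
            u,v=np.round(r["uv"]).astype(int); print(q,r["score"].__round__(2),u,v,W[v,u].round(3))
print(ctrl.camera_model("wrist"))
E
```

```text
pics
{'time': 0.0, 'qpos': array([ 9.72006165e-01,  2.87187622e-01,  1.57818978e+00,  3.04665267e-05,
        1.27859924e+00, -1.50001631e-01]), 'dq': array([-0.00154859, -0.00018179,  0.00096499, -0.00118506, -0.00046783,
       -0.00065052]), 'joint_efforts': array([ 6.28937360e-04, -4.05983448e+01, -2.92621297e+01, -1.82575341e-04,
        5.84460067e-03, -2.39541464e-05]), 'eef_pos': array([0.29245588, 0.60762008, 0.22992563]), 'tcp_rot': array([ 2.22519992e-01,  9.74927398e-01, -1.10408918e-03, -4.49496353e-04]), 'contact_force': array([-0.40762206, -0.40561236,  0.76832434]), 'wrist_torque': array([0.01228875, 0.06582695, 0.05208416]), 'finger_force': 0.0, 'opening': 0.9966215283054274}
top {'intrinsics': array([[483.7238437 ,   0.        , 255.56513278],
       [  0.        , 483.7238437 , 186.59779872],
       [  0.        ,   0.        ,   1.        ]]), 'extrinsics': array([[-0.02253995, -0.99965562, -0.01343824,  0.26500918],
       [-0.99471815,  0.02377094, -0.09985359,  0.53014276],
       [ 0.10013865,  0.01111657, -0.99491139,  1.2633044 ],
       [ 0.        ,  0.   
[... 770 characters left out ...]
001]
beam 0.82 294 215 [0.485 0.17  0.01 ]
screwdriver 0.93 186 269 [0.451 0.535 0.016]
espresso_cup 0.64 162 238 [0.549 0.537 0.05 ]
spice_jar 0.73 276 168 [0.671 0.075 0.055]
{'intrinsics': array([[297.31863964,   0.        , 255.32042949],
       [  0.        , 297.31863964, 193.56435513],
       [  0.        ,   0.        ,   1.        ]]), 'hand_eye': array([[ 2.32320386e-04, -9.56254105e-01, -2.92537232e-01,
         7.56039019e-02],
       [ 9.99999960e-01,  1.74931534e-04,  2.22335390e-04,
        -1.10709552e-03],
       [-1.61435143e-04, -2.92537272e-01,  9.56254108e-01,
        -1.43035926e-01],
       [ 0.00000000e+00,  0.00000000e+00,  0.00000000e+00,
         1.00000000e+00]])}
```

```bash
python3 - <<'E'
from h import *
z=np.load("top.npz");p=z["p"]
cv2.imwrite("pics/top0c.png",cv2.resize(p[90:270,120:400,::-1],None,fx=2.8,fy=2.8,interpolation=cv2.INTER_CUBIC))
E
```

```text
(no output)
```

View pics/top0c.png

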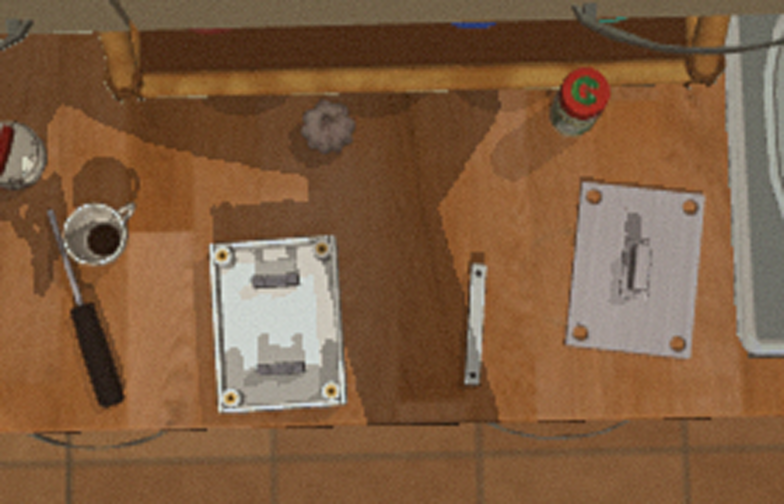

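View pics/scene0.png

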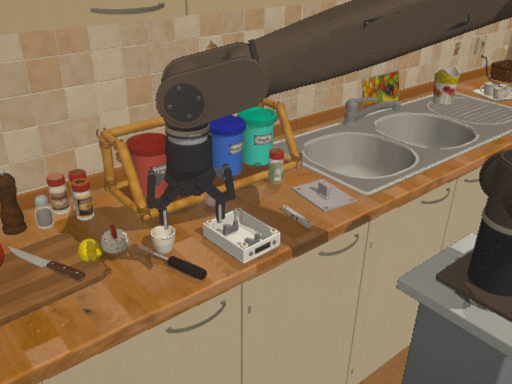

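The top crop (offset 120,90, scale 2.8) shows the base bosses at about (222,256), (322,248), (331,391) and (230,398). The beam ends are at (478,264) and (473,383), and the plate corners at (582,181), (704,196), (690,357) and (567,344). The scene view agrees, with the arm hovering over the left side.

```bash
cat >> h.py <<'E'
def plane(cam,uv,z):
    m=ctrl.camera_model(cam);K=np.array(m["intrinsics"]);E=np.array(m["extrinsics"])
    uv=np.atleast_2d(uv);r=np.c_[(uv-K[:2,2])/np.diag(K)[:2],np.ones(len(uv))]@E[:3,:3]
    c=-E[:3,:3].T@E[:3,3];return (c+r*((z-c[2])/r[:,2:]))[:,:2]
def fit(model,meas):  # 2D rigid: meas = R model + t
    M=np.array(model,float);P=np.array(meas);A=M-M.mean(0);B=P-P.mean(0)
    a=np.arctan2((A[:,0]*B[:,1]-A[:,1]*B[:,0]).sum(),(A*B).sum())
    r=np.array([[np.cos(a),-np.sin(a)],[np.sin(a),np.cos(a)]]);t=P.mean(0)-r@M.mean(0)
    return t,a,np.abs(M@r.T+t-P).max()
def goto(x,y,z,yaw,s=None):
    """delta in present tool frame to get to a tool-down pose; yaw = world angle of tool y minus 90deg (tool x = -(cos,sin))"""
    s=s or ctrl.get_state();R0=R.from_quat(s["tcp_rot"])
    c,n=np.cos(yaw),np.sin(yaw);T=R.from_matrix(np.array([[-c,-n,0],[-n,c,0],[0,0,-1]]))
    return np.r_[R0.inv().apply(np.array([x,y,z])-s["eef_pos"]),(R0.inv()*T).as_rotvec()].round(4)
def rows(d): return np.max([np.linalg.norm(d[:3])/.0625,np.degrees(np.linalg.norm(d[3:]))/10.7])
E
python3 - <<'E'
from h import *
c=lambda a:np.array(a)/2.8+[120,90]-.3
b=fit([[.067,.047],[.067,-.047],[-.067,-.047],[-.067,.047]],plane("top",c([[222,256],[322,248],[331,391],[230,398]]),.046)); print("base",b)
pl=fit([[.08,.06],[.08,-.06],[-.08,-.06],[-.08,.06]],plane("top",c([[582,181],[704,196],[690,357],[567,344]]),.005)); print("plate",pl)
pl2=fit([[.067,.047],[.067,-.047],[-.067,-.047],[-.067,.047]],plane("top",c([[594,196],[690,206],[677,344],[580,332]]),.003)); print("plate2",pl2)
be=fit([[.058,.0],[-.058,0]],plane("top",c([[479,264],[472,383]]),.014)); print("beam",be)
d=goto(be[0][0],be[0][1],.15,be[1]); print(d,rows(d))
E
```

```text
base (array([0.48811982, 0.35124515]), np.float64(0.046839415607943184), np.float64(0.0005239635010706456))
plate (array([0.53483013, 0.00559416]), np.float64(-0.13302732141035997), np.float64(0.0015428947568737472))
plate2 (array([0.53490063, 0.00571131]), np.float64(-0.13853589110349548), np.float64(0.0006545323640451128))
beam (array([0.48534312, 0.16268089]), np.float64(-0.08816294869198893), np.float64(0.0007116302207661462))
[-0.3667 -0.3179  0.0813  0.      0.     -0.3606] 7.873219255171293
```

Emit:
{"op": "carry_out", "data": {"deltas": [-0.045,-0.04,0.01,0,0,-0.045,-0.09,-0.08,0.02,0,0,-0.09,-0.135,-0.12,0.03,0,0,-0.135,-0.18,-0.16,0.04,0,0,-0.18,-0.225,-0.195,0.05,0,0,-0.225], "grip": 60}}

```text
time: 1.32
eef_pos: [0.4114, 0.3331, 0.1814]
tcp_rot: [0.111, 0.994, 0.0, 0.0]
contact_force: [0.7, -0.2, -0.2]
opening: 0.594
finger_force: 0.0
```

Emit:
{"op": "carry_out", "data": {"deltas": [-0.047,-0.041,0.01,0,0,-0.045,-0.094,-0.082,0.02,0,0,-0.09,-0.142,-0.123,0.031,0,0,-0.135,-0.142,-0.123,0.031,0,0,-0.135,-0.142,-0.123,0.031,0,0,-0.135]}}

```text
time: 1.95
eef_pos: [0.522, 0.1833, 0.1503]
tcp_rot: [0.045, 0.999, 0.0, -0.0]
contact_force: [-0.9, -0.0, -0.1]
opening: 0.599
finger_force: 0.0
```

```bash
python3 - <<'E'
from h import *
s=ctrl.get_state(); print(s["eef_pos"],s["time"],s["opening"],goto(.4853,.1627,.15,-.088,s))
p,d=ctrl.read_camera("wrist"); np.savez("w1.npz",p=p,d=d,pos=s["eef_pos"],rot=s["tcp_rot"]); cv2.imwrite("pics/w1.png",p[...,::-1])
E
```

```text
[0.52204154 0.18333014 0.15032522] 1.95 0.5989417669309304 [ 0.0347 -0.0239  0.0003  0.0003 -0.0005 -0.0021]
```

View pics/w1.png

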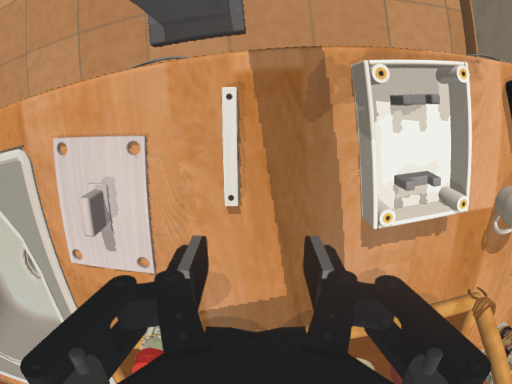

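The wrist view shows the beam with its end edges at about (230,87) and (232,206). The plate holes are at (62,148), (133,148), (77,255) and (144,262), and the bosses at (381,73), (462,73), (388,217) and (462,204).

```bash
cat >> h.py <<'E'
def wplane(uv,z,pos,rot):
    m=ctrl.camera_model("wrist");K=np.array(m["intrinsics"]);H=np.array(m["hand_eye"])
    q=(np.atleast_2d(uv)-K[:2,2]);r=np.linalg.norm(q,axis=1,keepdims=True);th=r/K[0,0]
    ray=np.c_[np.sin(th)*q/r,np.cos(th)]; Rt=R.from_quat(rot)
    ray=Rt.apply(ray@H[:3,:3].T);c=Rt.apply(H[:3,3])+pos
    return (c+ray*((z-c[2])/ray[:,2:]))[:,:2]
E
python3 - <<'E'
from h import *
z=np.load("w1.npz");P,Q=z["pos"],z["rot"]
print("beam",fit([[-.058,0],[.058,0]],wplane([[230,87],[232,206]],.014,P,Q)))
h=[[-.067,-.047],[-.067,.047],[.067,-.047],[.067,.047]]
print("plate",fit(h,wplane([[62,148],[133,148],[77,255],[144,262]],.003,P,Q)))
print("base",fit(h,wplane([[381,73],[462,73],[388,217],[462,204]],.046,P,Q)))
print(goto(.485,.1635,.06,-.085))
E
```

```text
beam (array([0.48455051, 0.16269954]), np.float64(-0.08888213218872192), np.float64(5.611221823265122e-05))
plate (array([0.53446816, 0.00406117]), np.float64(-0.13037742236216454), np.float64(0.0014171050679511743))
base (array([0.48759988, 0.35027559]), np.float64(0.048235788147190525), np.float64(0.0009498740167810382))
[ 0.0347 -0.0238  0.0905  0.0004 -0.0002 -0.0035]
```

Emit:
{"op": "carry_out", "data": {"deltas": [0.015,-0.012,0.04,0,0,0,0.035,-0.0245,0.09,0,0,0,0.035,-0.0245,0.13,0,0,0,0.035,-0.0245,0.147,0,0,0,0.035,-0.0245,0.147,0,0,0], "grip": 45}}

```text
time: 2.62
eef_pos: [0.4845, 0.163, 0.003]
tcp_rot: [0.044, 0.999, -0.0, -0.001]
contact_force: [0.3, 0.0, 0.6]
opening: 0.45
finger_force: 0.0
```

Emit:
{"op": "carry_out", "data": {"deltas": [0,0,0,0,0,0,0,0,0,0,0,0,0,0,0,0,0,0,0,0,0,0,0,0,0,0,0,0,0,0], "grip": 0, "grip_force": 30}}

```text
time: 3.25
eef_pos: [0.4871, 0.1626, 0.0054]
tcp_rot: [0.045, 0.999, 0.001, 0.002]
contact_force: [-0.2, 2.6, 6.4]
opening: 0.154
finger_force: 31.8
```

Emit:
{"op": "carry_out", "data": {"deltas": [0,0,-0.02,0,0,0,0,0,-0.06,0,0,0,0,0,-0.1,0,0,0,0,0,-0.1,0,0,0], "grip_force": 50}}

```text
time: 3.75
eef_pos: [0.4878, 0.1624, 0.1073]
tcp_rot: [0.044, 0.999, 0.001, 0.004]
contact_force: [-0.5, -0.3, -2.0]
opening: 0.141
finger_force: 51.2
```

```bash
python3 - <<'E'
from h import *
s=ctrl.get_state(); print(s["eef_pos"],s["opening"],s["contact_force"]); d=goto(.488,.351,.103,.0475,s); print(d,rows(d))
p,d=ctrl.read_camera("wrist"); np.savez("w2.npz",p=p,d=d,pos=s["eef_pos"],rot=s["tcp_rot"]); cv2.imwrite("pics/w2.png",p[...,::-1])
E
```

```text
[0.48782227 0.16236717 0.10731295] 0.1409539706059628 [-0.51613316 -0.27213173 -2.00528621]
[ 0.0166  0.1879  0.0045  0.0011  0.0083 -0.1363] 3.018968088602462
```

View pics/w2.png

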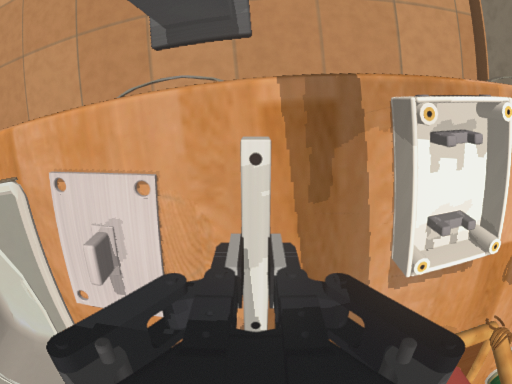

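The beam is held in the fingers, level, with its ends at about (256,137) and (256,331). The base is to the right, with its bosses at (429,113), (508,112), (421,267) and (495,246).

```bash
python3 - <<'E'
from h import *
z=np.load("w2.npz");P,Q=z["pos"],z["rot"];d=z["d"]
m=ctrl.camera_model("wrist");K=np.array(m["intrinsics"]);H=np.array(m["hand_eye"])
for uv in [(256,145),(256,175),(256,230),(256,300),(256,320)]:
    q=np.array(uv)-K[:2,2];r=np.linalg.norm(q);th=r/K[0,0];D=d[uv[1],uv[0]]
    c=np.r_[np.tan(th)*q/r,1]*D; t=H[:3,:3]@c+H[:3,3]; print(uv,t.round(4),(R.from_quat(Q).apply(t)+P).round(4))
w=wplane([[256,138],[256,330]],P[2]+.0086,P,Q); print(w,np.linalg.norm(w[0]-w[1]),w.mean(0)-P[:2])
h=[[-.067,-.047],[-.067,.047],[.067,-.047],[.067,.047]]
print("base",fit(h,wplane([[429,113],[508,112],[421,267],[495,246]],.046,P,Q)))
E
```

```text
(256, 145) [ 0.0578 -0.0004 -0.0083] [0.4301 0.1671 0.1151]
(256, 175) [ 0.0438 -0.0004 -0.0086] [0.4441 0.1659 0.1155]
(256, 230) [ 0.0158 -0.0003 -0.0082] [0.472  0.1634 0.1154]
(256, 300) [-0.0277 -0.0003 -0.0081] [0.5154 0.1596 0.1156]
(256, 320) [-0.0429 -0.0003 -0.0082] [0.5304 0.1583 0.1159]
[[0.42682505 0.16741201]
 [0.53871124 0.15758054]] 0.11231730037652082 [-0.00505412  0.0001291 ]
base (array([0.48786343, 0.35068358]), np.float64(0.045583589205919955), np.float64(0.0006849358782949899))
```

Emit:
{"op": "carry_out", "data": {"deltas": [0.004,0.05,0,0,0.003,-0.035,0.008,0.1,0,0,0.005,-0.07,0.011,0.15,0.002,0,0.008,-0.11,0.0136,0.1885,0.017,0.001,0.008,-0.136,0.0136,0.1885,0.017,0.001,0.008,-0.136]}}

```text
time: 4.42
eef_pos: [0.4856, 0.3521, 0.0825]
tcp_rot: [-0.025, 1.0, -0.002, -0.007]
contact_force: [0.0, 0.5, -1.5]
opening: 0.14
finger_force: 51.1
```

```bash
python3 - <<'E'
from h import *
s=ctrl.get_state(); print(s["eef_pos"],s["dq"].round(3),s["contact_force"]); print(goto(.491,.3512,.0297,.0475,s))
E
```

```text
[0.48564916 0.35213821 0.08252775] [-0.042 -0.039  0.021 -0.021  0.015 -0.01 ] [ 0.03599907  0.54788985 -1.48048581]
[-0.006  -0.0011  0.0528 -0.0029 -0.0139  0.003 ]
```

Emit:
{"op": "carry_out", "data": {"deltas": [0,0,0,0,-0.006,0,0,0,0,0,-0.008,0,0,0,0,0,-0.008,0]}}

```text
time: 4.8
eef_pos: [0.4885, 0.3502, 0.0866]
tcp_rot: [-0.023, 1.0, -0.0, 0.0]
contact_force: [0.2, -0.3, -0.3]
opening: 0.141
finger_force: 51.1
```

```bash
python3 - <<'E'
from h import *
s=ctrl.get_state(); print(s["eef_pos"],s["dq"].round(3),s["contact_force"]); print(goto(.491,.3512,.0297,.0475,s))
E
```

```text
[0.48850948 0.35019524 0.0866103 ] [ 0.003 -0.002 -0.007 -0.     0.     0.001] [ 0.20026872 -0.28779613 -0.25560499]
[-0.0025  0.0009  0.0569 -0.0004  0.0003 -0.0016]
```

Emit:
{"op": "carry_out", "data": {"deltas": [-0.0025,0.001,0.015,0,0,0,-0.0025,0.001,0.03,0,0,0,-0.0025,0.001,0.04,0,0,0,-0.0025,0.001,0.048,0,0,0,-0.0025,0.001,0.048,0,0,0]}}

```text
time: 5.42
eef_pos: [0.4901, 0.3519, 0.0372]
tcp_rot: [-0.024, 1.0, -0.001, -0.001]
contact_force: [-0.1, -0.9, -1.0]
opening: 0.143
finger_force: 51.1
```

Emit:
{"op": "carry_out", "data": {"deltas": [0,0,0.004,0,0,0,0,0,0.008,0,0,0,0,0,0.008,0,0,0,0,0,0.008,0,0,0]}}

```text
time: 5.92
eef_pos: [0.4907, 0.3522, 0.0305]
tcp_rot: [-0.024, 1.0, -0.0, 0.0]
contact_force: [0.3, -0.2, -0.5]
opening: 0.146
finger_force: 51.1
```

Emit:
{"op": "carry_out", "data": {"deltas": [0,0,0.0005,0,0,0,0,0,0.0005,0,0,0,0,0,0.0005,0,0,0,0,0,0.0005,0,0,0], "grip": 38}}

```text
time: 6.42
eef_pos: [0.4908, 0.3522, 0.0299]
tcp_rot: [-0.024, 1.0, -0.0, 0.0]
contact_force: [1.2, 0.4, -0.5]
opening: 0.379
finger_force: 0.0
```

Emit:
{"op": "carry_out", "data": {"deltas": [0,0,-0.02,0,0,0,0,0,-0.05,0,0,0,0,0,-0.1,0,0,0,0,0,-0.15,0,0,0,0,0,-0.15,0,0,0]}}

```text
time: 7.05
eef_pos: [0.494, 0.354, 0.1879]
tcp_rot: [-0.024, 1.0, 0.003, 0.006]
contact_force: [0.7, -0.4, -0.2]
opening: 0.38
finger_force: 0.0
```

```bash
python3 - <<'E'
from h import *
s=ctrl.get_state(); print(s["eef_pos"],s["time"])
p,d=ctrl.read_camera("wrist"); np.savez("w3.npz",p=p,d=d,pos=s["eef_pos"],rot=s["tcp_rot"]); cv2.imwrite("pics/w3.png",cv2.resize(p[100:350,120:400,::-1],None,fx=2.4,fy=2.4))
d=goto(.5345,.005,.15,-.134,s); print(d,rows(d))
E
```

```text
[0.49398257 0.35395711 0.18789853] 7.05
[-0.0235 -0.3507  0.0365  0.006   0.0118  0.1814] 5.6540248885196815
```

View pics/w3.png

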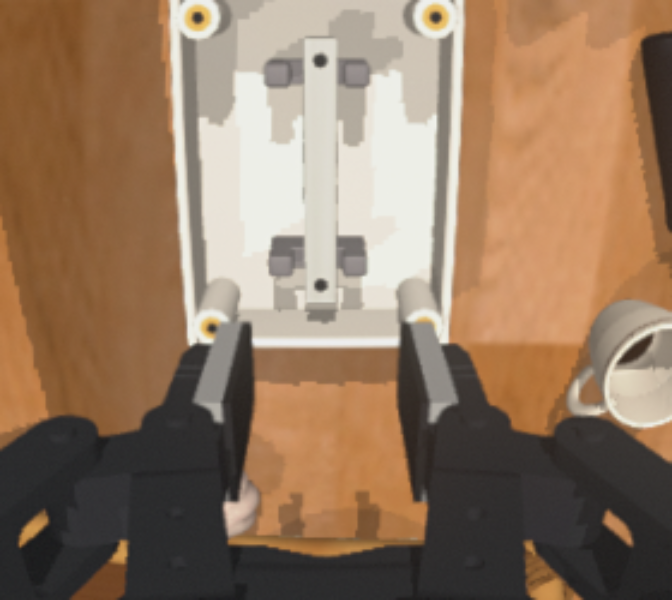

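The beam sits in both notches with its top ends at crop (320,38) and (320,303), looking centred and let go.

```bash
python3 - <<'E'
from h import *
z=np.load("w3.npz");P,Q=z["pos"],z["rot"];c=lambda a:np.array(a)/2.4+[120,100]-.3
b=fit([[-.058,0],[.058,0]],wplane(c([[320,38],[320,303]]),.038,P,Q))
h=[[-.067,-.047],[-.067,.047],[.067,-.047]]
B=fit(h,wplane(c([[199,17],[435,17],[211,327]]),.046,P,Q)); print(b,B)
a=B[1];print(np.array([[np.cos(a),np.sin(a)],[-np.sin(a),np.cos(a)]])@(b[0]-B[0]))
s=ctrl.get_state(); d=goto(.5347,.005,.12,-.134,s); print(s["eef_pos"],d,rows(d))
E
```

```text
(array([0.48804233, 0.35162892]), np.float64(0.0456743044175441), np.float64(4.1973393251348856e-05)) (array([0.487603  , 0.35027862]), np.float64(0.044394736469781496), np.float64(0.0003122356341753729))
[0.00049883 0.00132948]
[0.49236333 0.35310561 0.18442626] [-0.0254 -0.3499  0.0637  0.0032  0.0067  0.1813] 5.704911231561802
```

Emit:
{"op": "carry_out", "data": {"deltas": [-0.005,-0.058,0,0,0,0.03,-0.01,-0.116,0,0,0,0.06,-0.015,-0.174,0.01,0,0,0.09,-0.02,-0.232,0.02,0,0,0.12,-0.024,-0.29,0.04,0,0,0.15], "grip": 50}}

```text
time: 7.72
eef_pos: [0.5282, 0.0619, 0.1396]
tcp_rot: [0.052, 0.999, -0.0, 0.0]
contact_force: [1.5, 0.3, -0.3]
opening: 0.498
finger_force: 0.0
```

Emit:
{"op": "carry_out", "data": {"deltas": [0,-0.03,0.01,0,0,0.015,0.003,-0.057,0.02,0,0,0.031,0.003,-0.057,0.02,0,0,0.031,0.003,-0.057,0.02,0,0,0.031,0.003,-0.057,0.02,0,0,0.031]}}

```text
time: 8.35
eef_pos: [0.5198, 0.0082, 0.1203]
tcp_rot: [0.066, 0.998, -0.0, 0.0]
contact_force: [-0.4, 0.5, -0.1]
opening: 0.498
finger_force: 0.0
```

```bash
python3 - <<'E'
from h import *
s=ctrl.get_state(); print(s["eef_pos"],s["dq"].round(3))
p,d=ctrl.read_camera("wrist"); np.savez("w4.npz",p=p,d=d,pos=s["eef_pos"],rot=s["tcp_rot"]); cv2.imwrite("pics/w4.png",p[...,::-1])
print(goto(.5347,.005,.023,-.134,s))
E
```

```text
[0.5197732  0.00816646 0.12031169] [ 0.004 -0.002 -0.001 -0.001 -0.001 -0.   ]
[-0.0152 -0.0011  0.0973 -0.0003  0.0006  0.0016]
```

View pics/w4.png

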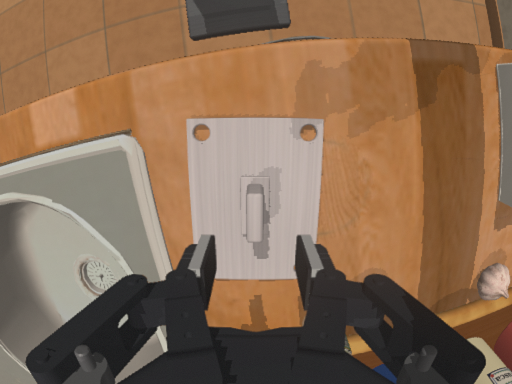

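The wrist view shows the plate's near corners at (187,119) and (323,118), its near holes at (202,132) and (308,132), and the spigot top from (255,184) to (254,242).

```bash
python3 - <<'E'
from h import *
z=np.load("w4.npz");P,Q=z["pos"],z["rot"]
print(fit([[-.08,-.06],[-.08,.06],[.08,.06]],wplane([[187,119],[323,118],[319,280]],.005,P,Q)))
print(fit([[-.067,-.047],[-.067,.047]],wplane([[202,132],[308,132]],.003,P,Q)))
print(fit([[-.022,0],[.022,0]],wplane([[255.5,184],[254.5,242]],.039,P,Q)))
E
```

```text
(array([0.53603306, 0.00800301]), np.float64(-0.107757344116121), np.float64(0.0035599629326703575))
(array([0.53356054, 0.0053061 ]), np.float64(-0.13229187885302618), np.float64(0.0002617015075705928))
(array([0.52967059, 0.00584982]), np.float64(-0.14861033217347813), np.float64(0.003115513050745422))
```

Emit:
{"op": "carry_out", "data": {"deltas": [-0.007,0,0.03,0,0,0,-0.0145,-0.001,0.06,0,0,0,-0.0145,-0.001,0.09,0,0,0,-0.0145,-0.001,0.107,0,0,0,-0.0145,-0.001,0.107,0,0,0]}}

```text
time: 9.02
eef_pos: [0.5328, 0.0049, 0.0119]
tcp_rot: [0.067, 0.998, -0.0, -0.001]
contact_force: [0.2, 0.4, 1.3]
opening: 0.498
finger_force: 0.0
```

Emit:
{"op": "carry_out", "data": {"deltas": [0,0,0,0,0,0,0,0,0,0,0,0,0,0,0,0,0,0,0,0,0,0,0,0,0,0,0,0,0,0], "grip": 0, "grip_force": 80}}

```text
time: 9.65
eef_pos: [0.5351, 0.0042, 0.0147]
tcp_rot: [0.067, 0.998, -0.0, 0.001]
contact_force: [0.0, 1.0, 6.5]
opening: 0.147
finger_force: 80.1
```

Emit:
{"op": "carry_out", "data": {"deltas": [0,0,-0.01,0,0,0,0,0,-0.04,0,0,0,0,0,-0.08,0,0,0,0,0,-0.12,0,0,0,0,0,-0.12,0,0,0], "grip_force": 100}}

```text
time: 10.28
eef_pos: [0.5358, 0.0039, 0.1364]
tcp_rot: [0.067, 0.998, -0.001, 0.004]
contact_force: [0.3, 0.7, -2.5]
opening: 0.142
finger_force: 97.8
```

Emit:
{"op": "carry_out", "data": {"deltas": [0,0,0,0,0,0,0,0,0,0,0,0,0,0,0,0,0,0]}}

```text
time: 10.65
eef_pos: [0.5326, 0.0045, 0.1311]
tcp_rot: [0.067, 0.998, -0.0, -0.002]
contact_force: [-0.2, -0.5, -3.4]
opening: 0.141
finger_force: 97.7
```

```bash
python3 - <<'E'
from h import *
s=ctrl.get_state(); print(s["eef_pos"],s["tcp_rot"],s["dq"].round(3))
p,d=ctrl.read_camera("wrist"); np.savez("w5.npz",p=p,d=d,pos=s["eef_pos"],rot=s["tcp_rot"]); cv2.imwrite("pics/w5.png",p[...,::-1])
d=goto(.488,.351,.14,.0475,s);print(d,rows(d))
E
```

```text
[0.53264562 0.0045064  0.13112202] [ 6.68858872e-02  9.97759153e-01 -3.30480715e-05 -1.71747202e-03] [ 0.001 -0.005 -0.013 -0.    -0.001 -0.   ]
[ 0.0905  0.3374 -0.0087  0.     -0.0034 -0.1814] 5.590957270450204
```

View pics/w5.png

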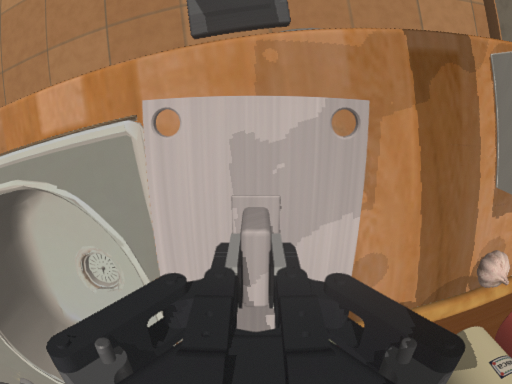

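The plate is lifted, with its near holes at (167,122) and (344,122) and its near corners at (143,100) and (369,100).

```bash
cat >> h.py <<'E'
def wcloud(uv,d):
    m=ctrl.camera_model("wrist");K=np.array(m["intrinsics"]);H=np.array(m["hand_eye"])
    q=uv-K[:2,2];r=np.linalg.norm(q,axis=1,keepdims=True);D=d[uv[:,1],uv[:,0]][:,None]
    c=np.c_[np.tan(r/K[0,0])*q/r,np.ones(len(q))]*D
    return c@H[:3,:3].T+H[:3,3]
E
python3 - <<'E'
from h import *
z=np.load("w5.npz");P,Q,d=z["pos"],z["rot"],z["d"]
uv=np.array([(u,v) for u in range(165,350,3) for v in range(140,190,2)]+[(u,v) for u in range(175,215,3) for v in range(190,265,2)]+[(u,v) for u in range(300,345,3) for v in range(190,265,2)])
t=wcloud(uv,d); A=np.c_[t[:,:2],np.ones(len(t))]
x,*_=np.linalg.lstsq(A,t[:,2],rcond=None);print("tool plane z=ax+by+c",x,np.abs(A@x-t[:,2]).max(),P)
# holes in tool frame at plate top
m=ctrl.camera_model("wrist");K=np.array(m["intrinsics"]);H=np.array(m["hand_eye"])
q=np.array([[167,122],[344,122.]])-K[:2,2];r=np.linalg.norm(q,axis=1,keepdims=True)
ray=np.c_[np.sin(r/K[0,0])*q/r,np.cos(r/K[0,0])]@H[:3,:3].T;c=H[:3,3]
k=(x[0]*c[0]+x[1]*c[1]+x[2]-c[2])/(ray[:,2]-x[0]*ray[:,0]-x[1]*ray[:,1]);h=c+ray*k[:,None];print(h)
print(fit([[.067,-.047],[.067,.047]],h[:,:2]))
E
```

```text
tool plane z=ax+by+c [-0.03535921  0.00076813  0.00998755] 0.1503354891662346 [0.53264562 0.0045064  0.13112202]
[[ 0.06851004 -0.04638431  0.00752946]
 [ 0.06853614  0.04514613  0.00759884]]
(array([ 0.0015231 , -0.00059999]), np.float64(-0.00028514978437495936), np.float64(0.0012347749855197501))
```

```bash
python3 - <<'E'
from h import *
z=np.load("w5.npz");d=z["d"]
uv=np.array([(u,v) for u in range(180,340,3) for v in range(140,190,2)]+[(u,v) for u in range(180,215,3) for v in range(190,255,2)]+[(u,v) for u in range(300,345,3) for v in range(190,255,2)])
t=wcloud(uv,d);t=t[abs(t[:,2]-.0095)<.006]
for _ in range(3):
    A=np.c_[t[:,:2],np.ones(len(t))];x,*_=np.linalg.lstsq(A,t[:,2],rcond=None);e=A@x-t[:,2];t=t[abs(e)<max(.0012,2*e.std())]
print(x,e.std(),len(t),t.min(0),t.max(0))
s=ctrl.get_state();print(s["eef_pos"],s["tcp_rot"])
E
```

```text
[-0.00316027 -0.0003322   0.00942357] 0.0005286990681127748 2134 [-0.00868946 -0.04539834  0.00805467] [0.05875191 0.05126398 0.01059636]
[0.53297819 0.00446065 0.13155064] [ 6.68681083e-02  9.97760989e-01 -8.21952842e-05 -1.28773916e-03]
```

Emit:
{"op": "carry_out", "data": {"deltas": [0.007,0.025,0,0,0,-0.015,0.018,0.07,0,0,0,-0.037,0.03,0.115,0,0,0,-0.06,0.042,0.16,0,0,0,-0.083,0.054,0.205,0,0,0,-0.106]}}

```text
time: 11.32
eef_pos: [0.5072, 0.2161, 0.1324]
tcp_rot: [0.014, 1.0, -0.0, -0.0]
contact_force: [1.3, -0.4, -3.4]
opening: 0.14
finger_force: 97.9
```

Emit:
{"op": "carry_out", "data": {"deltas": [0.006,0.045,0.003,0,0,-0.023,0.014,0.09,0.006,0,0,-0.046,0.02,0.12,0.009,0,0,-0.065,0.0216,0.1355,0.011,0,0,-0.074,0.0216,0.1355,0.011,0,0,-0.074]}}

```text
time: 11.95
eef_pos: [0.4895, 0.351, 0.1212]
tcp_rot: [-0.024, 1.0, -0.001, -0.0]
contact_force: [-0.1, 1.1, -3.2]
opening: 0.138
finger_force: 97.9
```

Emit:
{"op": "carry_out", "data": {"deltas": [0,0,0,0,0,0,0,0,0,0,0,0,0,0,0,0,0,0,0,0,0,0,0,0]}}

```text
time: 12.45
eef_pos: [0.49, 0.3504, 0.122]
tcp_rot: [-0.023, 1.0, -0.0, 0.0]
contact_force: [1.5, 0.7, -2.9]
opening: 0.144
finger_force: 97.9
```

```bash
python3 - <<'E'
from h import *
s=ctrl.get_state(); print(s["eef_pos"],s["tcp_rot"],s["dq"].round(3),s["opening"],s["contact_force"])
print(goto(.489,.351,.071,.046,s))
E
```

```text
[0.48996943 0.35036825 0.12198232] [-2.27638234e-02  9.99740849e-01 -1.96910706e-04  6.88935924e-05] [ 0.004  0.003 -0.001  0.003 -0.001 -0.   ] 0.14442434566729917 [ 1.48026319  0.69806672 -2.91889275]
[ 0.0009  0.0007  0.051  -0.0004  0.0001 -0.0005]
```

Emit:
{"op": "carry_out", "data": {"deltas": [0.001,0.0006,0.015,0,0,0,0.001,0.0006,0.03,0,0,0,0.001,0.0006,0.042,0,0,0,0.001,0.0006,0.048,0,0,0,0.001,0.0006,0.05,0,0,0]}}

```text
time: 13.08
eef_pos: [0.4885, 0.3512, 0.0711]
tcp_rot: [-0.023, 1.0, -0.0, -0.0]
contact_force: [0.6, -0.4, -2.1]
opening: 0.144
finger_force: 98.0
```

Emit:
{"op": "carry_out", "data": {"deltas": [0,0,0,0,0,0,0,0,0,0,0,0,0,0,0,0,0,0,0,0,0,0,0,0]}}

```text
time: 13.58
eef_pos: [0.4889, 0.3514, 0.0721]
tcp_rot: [-0.023, 1.0, -0.0, 0.0]
contact_force: [-0.1, 0.0, -3.2]
opening: 0.141
finger_force: 98.0
```

```bash
python3 - <<'E'
from h import *
s=ctrl.get_state(); print(s["eef_pos"],s["tcp_rot"],s["dq"].round(3),s["opening"],s["contact_force"])
p,d=ctrl.read_camera("wrist"); np.savez("w6.npz",p=p,d=d,pos=s["eef_pos"],rot=s["tcp_rot"])
a=cv2.resize(p[70:330,110:410,::-1],None,fx=1.7,fy=1.7,interpolation=cv2.INTER_CUBIC)
t,dt=ctrl.read_camera("top"); np.savez("t6.npz",p=t,d=dt)
b=cv2.resize(t[150:260,180:260,::-1],None,fx=3.5,fy=3.5,interpolation=cv2.INTER_CUBIC)
o=np.zeros((max(a.shape[0],b.shape[0]),a.shape[1]+b.shape[1],3),np.uint8);o[:a.shape[0],:a.shape[1]]=a;o[:b.shape[0],a.shape[1]:]=b
print(o.shape);cv2.imwrite("pics/w6.png",o)
E
```

```text
[0.48887221 0.35136185 0.0721193 ] [-2.31069795e-02  9.99732969e-01 -1.13122104e-04  2.12350841e-04] [-0.     0.003  0.001 -0.    -0.    -0.002] 0.14101579850887141 [-0.12320044  0.01785389 -3.24109474]
(442, 790, 3)
```

View pics/w6.png

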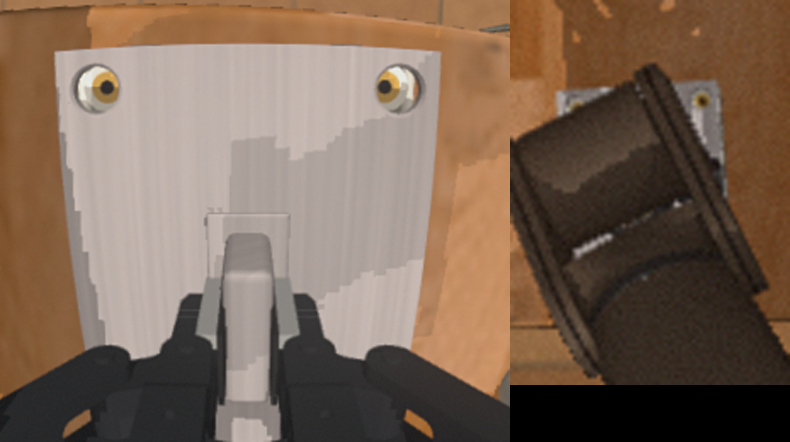

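Both near threads show inside their plate holes: hole centres at crop (98,88) and (399,89), threads at (107,87) and (386,87). The inward shift is consistent with parallax. In the top view a far hole at (702,100) also shows its thread.

```bash
python3 - <<'E'
from h import *
z=np.load("w6.npz");P,Q,d=z["pos"],z["rot"],z["d"];c=lambda a:np.array(a)/1.7+[110,70]-.3
H=wplane(c([[98,88],[399,89]]),P[2]-.0094,P,Q);T=wplane(c([[107,87],[386,87]]),.046,P,Q)
print(H,T,H-T); m=[[-.067,-.047],[-.067,.047]];print(fit(m,H),fit(m,T))
# top: full far edge holes + hole at top plane vs thread
g=lambda a:np.array(a)/3.5+np.array([180,150])-np.array([510/3.5,0])-.3
print(plane("top",g([[702,100],[577,105]]),.046))
b=np.array([.488,.351]);a=.046;r=np.array([[np.cos(a),-np.sin(a)],[np.sin(a),np.cos(a)]]);print("expected",b+r@[.067,-.047],b+r@[.067,.047])
uv=np.array([(u,v) for u in range(180,340,3) for v in range(140,190,2)]);t=wcloud(uv,d);t=t[abs(t[:,2]-.0095)<.004];A=np.c_[t[:,:2],np.ones(len(t))];print(np.linalg.lstsq(A,t[:,2],rcond=None)[0])
E
```

```text
[[0.42229558 0.30172315]
 [0.41827528 0.39428998]] [[0.42297986 0.29995359]
 [0.41860814 0.39472422]] [[-0.00068428  0.00176956]
 [-0.00033286 -0.00043424]]
(array([0.48722233, 0.35091372]), np.float64(0.0434040226880893), np.float64(0.0006723232949319979)) (array([0.48772283, 0.3504263 ]), np.float64(0.04609677733252291), np.float64(0.0004352405771286816))
[[0.55778006 0.30737607]
 [0.55625901 0.40181759]]
expected [0.55709036 0.30713063] [0.55276789 0.4010312 ]
[-0.004583   -0.00130223  0.00951903]
```

The plate is aligned to within 1 mm, level, and about 11.5 mm above the bosses. I'll lower it a touch, let it settle, and hand in.

Emit:
{"op": "carry_out", "data": {"deltas": [0,0,0.0015,0,0,0,0,0,0.0015,0,0,0,0,0,0.0015,0,0,0,0,0,0.0015,0,0,0,0,0,0.0015,0,0,0]}}

```text
time: 14.3
eef_pos: [0.4888, 0.3513, 0.0704]
tcp_rot: [-0.023, 1.0, -0.0, 0.0]
contact_force: [0.6, 0.4, -2.8]
opening: 0.141
finger_force: 98.0
```

```bash
python3 - <<'E'
from h import *
s=ctrl.get_state(); print(s["eef_pos"],s["tcp_rot"],s["opening"],s["contact_force"]); print(ctrl.sign_off())
E
```

```text
[0.48876436 0.35127589 0.07036182] [-2.30851700e-02  9.99733477e-01 -2.21182363e-04  1.35326702e-05] 0.1412087670322565 [ 0.58805224  0.42195955 -2.79387365]
the job is handed in; nothing more can be done
None
```

The job is handed in at 14.3 s: the beam lies released in both notches, within about 1.5 mm of centre, and the arm holds the plate level about 10 mm above the bosses, aligned to about 1 mm by the two near holes; the two far holes were not checked as closely.

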